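# Find the loaded pot by its weight and show it to the reader

### The arm

A 6-joint arm with a two-finger parallel gripper is mounted at the origin on a cart in front of the work surface, level with it; the furniture and walls round the work are solid. World frame = base frame: x ahead of the robot, y to its left, z up, the work surface at z = 0. Lengths are in m, angles in rad, forces in N, time in s.
With the tool pointing down it reaches from about 0.35 to 0.975 m from the base axis. Payload 4.9 kg.
Tool frame: the origin (TCP) lies on the mounting face of the last link; the fingertips stand 173 mm ahead of it and the grasp point (between the pads) lies ctrl.pinch_z ahead of it (ctrl.pinch_z is the distance from the TCP to the grasp point, in m); z points along the fingers, y is the line along which they close (so a half turn about z gives the same grasp; the last joint's range is limited). The gripper opens to 85 mm and grips with 20 to 120 N. Pads are 22 mm wide; open, the fingers measure 114 mm over their backs; the gripper's body (76 mm by 85 mm) begins 54 mm behind the grasp point. The pads swing forward as they close: fully open they stand 13 mm farther back than shut.
Start: joints at [1.018, 0.053, 1.613, -0, 1.476, -0.119], TCP at [0.263, 0.567, 0.405] pointing down, gripper open.
Joint ranges: [-3.01, 3.01], [-1.01, 2.22], [0.06, 2.58], [-1.02, 4.17], [0.09, 2.62], [-3.14, 3.14]. Speed limits (rad/s): [2.57, 2.57, 3.14, 3.14, 3.14, 3.14].

### API

Orientations are given as a rotation vector (axis times angle).
In Python, from station import telemetry, eyes, ctrl gives the robot as it stands.
- The arm moves only by the tool apply_moves, never from a script. Its argument "plan" is a list of rows, each a list of 5 numbers: the finger opening in m, from 0 to 0.0854, then the shift along the tool's x, y, z in m, then the turn about the tool's z in rad. In form: [[jaw, x, y, z, roll], ...]. A call has 1 to 12 rows; each row is the pose to reach, as a shift and turn from the pose commanded when the call began, along the tool's axes at that moment; what a row does not reach only later rows make up. A row lasts 1/12 s, in which the tool goes at most 41.7 mm and 7.16 degrees, less where a joint would pass 70% of its speed; a pose out of reach is approached as far as the arm can. A call with a gripper value outside its range is refused whole. The fingers move at their own pace and stop on an object; "newtons" is the grip in N (left out, the last holds). Time passes only in rows, so rows that repeat a pose let the fingers close. It gives the time, the measured TCP pose, the force, the opening and the grip force at its end, in the units of the state.
- telemetry.get_obs(): the state, without advancing time (a new reading comes with each control period).
- eyes.get_image(name): name is "side" or "top"; returns a dict with "img" (420x560x3 uint8, blue, green, red), "range_z" (420x560 float32, m along the optical axis (not along the pixel's ray), 0 where there is no reading), "K" (3x3 intrinsics, pixels), "pose" (4x4, takes a point from camera to world coordinates). Camera axes: x right, y down, z forward; pixel columns grow to the right and rows downward; lengths in m; the calibration is good to about 2 mm. A picture is of the moment at which its call begins.
- ctrl.finish_job(): hands the job in; it is judged then, once.
Trained networks look in a picture, given as the dict that the camera call returned (one of the last four; its "shot" number tells which), for a name from the list of things; names that differ only in an ending like _2 or _b are one class to them, and where a whole thing is asked for, a point or a joint stands for the part that bears it (a point fixed in the world has none). Each returns a list of dicts, best first, with "confidence" (0 to 1); they miss things now and then, are a little off and sometimes report something else, mostly with a low value. They report only what shows in the picture. A call takes as long as a camera call.
- eyes.search_frame(thing, picture): "box" ([left, top, right, bottom] in pixels, round what is visible of it).
- eyes.outline_of(thing, picture): "region" (420x560 bool, what is visible of it) and "box" ([left, top, right, bottom] in pixels, round what is visible of it).
- eyes.tip_of(thing, picture): "point" ([column, row] in pixels: a listed point, or the origin of a listed thing).
The state is a dict: "t": time; "q": joint angles; "dq": joint speeds; "effort": joint torques, N m; "tool_pos": TCP position; "tool_rot": TCP orientation; "contact_force": force on the tool from outside, world axes, zero at the start; "wrist_torque": the same for the moment, N m; "opening": finger opening in m; "grip_force": force on a finger pad.
Only numpy, scipy, OpenCV 4.12 (cv2) and the standard library are available. Lean on these libraries where they do the work, as an engineer would, in place of code of your own. Each camera call takes 0.05 s, during which the arm holds its last target. There are 200 camera calls.

### The job

Of the two identical closed metal pots in the two-seat stand, one holds a heavy core and the other a light one; find out which by lifting. First lift the pot in the left seat (the robot's left) clear of the stand, feel its weight and put it back in its seat, then lift the one in the right seat clear and feel that. Finish by holding the heavier pot, still gripped, upright and still, about 3 cm above the middle of the glass window of the flat code reader without touching it, with the lighter pot standing properly in a seat of the stand; keep both pots upright and leave the other things on the bench where they are.

Things in the scene. Friction and masses are not known exactly. Their poses are not given: they have to be found in the camera images.
- pot_a: one of two outwardly identical closed plain aluminium pots: upright cylinder 50 mm in diameter, 70 mm high, the top 18 mm a ribbed fixed cap. A core hidden inside (2 mm of play) is heavy in one, light in the other, drawn anew each time: in all about 0.5 to 0.75 kg or 0.15 to 0.25 kg. Starts upright in a seat of the stand. Origin at the centre of its underside, z up its axis
- pot_b: one of two outwardly identical closed plain aluminium pots: upright cylinder 50 mm in diameter, 70 mm high, the top 18 mm a ribbed fixed cap. A core hidden inside (2 mm of play) is heavy in one, light in the other, drawn anew each time: in all about 0.5 to 0.75 kg or 0.15 to 0.25 kg. Starts upright in a seat of the stand. Origin at the centre of its underside, z up its axis
- stand: grey plastic stand fixed to the bench, 84 x 170 mm (x, y) and 24 mm high, with two round seats side by side along its y axis, 90 mm apart; each seat is a flat-bottomed recess 56 mm wide and 12 mm deep, its floor 12 mm above the bench. Origin at the centre of its underside; it may be turned up to 0.35 rad either way
- seat_left (a point): centre of the floor of the stand's left seat (the one toward +y), 12 mm above the bench; axes as the stand's
- seat_right (a point): centre of the floor of the stand's right seat (the one toward -y), 12 mm above the bench; axes as the stand's
- reader: flat white code reader fixed to the bench, 120 x 130 mm and 40 mm high, with a square black frame and a 64 mm glass window in the middle of its top. Origin at the centre of its underside. It may stand to the left or to the right of the stand
- reader_window (a point): centre of the reader's window, on its top face, 40 mm above the bench; z up
- marker: white marker pen with a black cap, 134 mm long, lying on the bench between stand and reader, loose; a bystander; origin at the centre of its underside
- timer: small white bench timer, 24 x 68 x 62 mm, standing on edge behind the work, loose; a bystander; origin at the centre of its underside
- tube_rack: blue rack for small tubes, 62 x 130 x 42 mm, behind the work, loose; a bystander; origin at the centre of its underside
- magnet_rack: white low magnet rack, 34 x 110 x 38 mm, on the right, loose; a bystander; origin at the centre of its underside
- petri: closed round dish, 66 mm across, 13 mm high, on the left, loose; a bystander; origin at the centre of its underside

How it is judged:
On the way, in this order (a step that is already met when the one before it is completed fails the run):
1. the pot from the left seat is held clear of the stand, at least 18 mm above its seat, while the other stands in the right seat ((((height (world z) of pot_a above 0.03 m and contact force between the fingers and pot_a above 0.5 N and contact force between pot_a and stand below 0.1 N) and (horizontal distance between pot_b and seat_right below 0.007 m and height (world z) of pot_b below 0.017 m and angle between pot_b's own z axis and vertical below 0.1 rad)) or ((height (world z) of pot_b above 0.03 m and contact force between the fingers and pot_b above 0.5 N and contact force between pot_b and stand below 0.1 N) and (horizontal distance between pot_a and seat_right below 0.007 m and height (world z) of pot_a below 0.017 m and angle between pot_a's own z axis and vertical below 0.1 rad)))), for 0.3 s.
2. the first pot stands in the left seat again and the pot from the right seat is held clear of the stand, at least 18 mm above its seat ((((height (world z) of pot_b above 0.03 m and contact force between the fingers and pot_b above 0.5 N and contact force between pot_b and stand below 0.1 N) and (horizontal distance between pot_a and seat_left below 0.007 m and height (world z) of pot_a below 0.017 m and angle between pot_a's own z axis and vertical below 0.1 rad)) or ((height (world z) of pot_a above 0.03 m and contact force between the fingers and pot_a above 0.5 N and contact force between pot_a and stand below 0.1 N) and (horizontal distance between pot_b and seat_left below 0.007 m and height (world z) of pot_b below 0.017 m and angle between pot_b's own z axis and vertical below 0.1 rad)))), for 0.3 s.
At the end, for the whole second after the job is handed in: fingers hold the heavier pot still and upright (0.15 rad), its underside 8 to 65 mm above the reader window, within 20 mm of the window centre sideways, not touching the reader; the other pot stands upright, released, on a seat floor within 7 mm of that seat centre (((distance between core_1_c0 and pot_a below 0.045 m and horizontal distance between pot_a and reader_window below 0.02 m and z of pot_a in the frame of reader_window between 0.008 and 0.065 m and angle between pot_a's own z axis and vertical below 0.15 rad and linear speed of pot_a below 0.02 m/s and contact force between the fingers and pot_a above 0.5 N and contact force between pot_a and reader below 0.1 N and ((horizontal distance between pot_b and seat_left below 0.007 m and height (world z) of pot_b below 0.017 m and angle between pot_b's own z axis and vertical below 0.1 rad) or (horizontal distance between pot_b and seat_right below 0.007 m and height (world z) of pot_b below 0.017 m and angle between pot_b's own z axis and vertical below 0.1 rad)) and contact force between the fingers and pot_b below 0.1 N) or (distance between core_1_c0 and pot_b below 0.045 m and horizontal distance between pot_b and reader_window below 0.02 m and z of pot_b in the frame of reader_window between 0.008 and 0.065 m and angle between pot_b's own z axis and vertical below 0.15 rad and linear speed of pot_b below 0.02 m/s and contact force between the fingers and pot_b above 0.5 N and contact force between pot_b and reader below 0.1 N and ((horizontal distance between pot_a and seat_left below 0.007 m and height (world z) of pot_a below 0.017 m and angle between pot_a's own z axis and vertical below 0.1 rad) or (horizontal distance between pot_a and seat_right below 0.007 m and height (world z) of pot_a below 0.017 m and angle between pot_a's own z axis and vertical below 0.1 rad)) and contact force between the fingers and pot_a below 0.1 N))); the arm keeps its last pose, push and grip.
It fails at once if a pot is tipped over (more than 0.6 rad) (angle between any of pot_a, pot_b's own z axis and vertical above 0.6 rad).
It fails at once if a bystander is moved more than 30 mm (distance of any of marker, timer, tube_rack, magnet_rack, petri from where it was at the start of the episode above 0.03 m).
It also fails if it takes over 64 s, if anything falls off the work surface, if the arm or the gripper's body presses on something with over 40 N, if the wrist force passes 120 N, or if a joint passes its speed limit or range.

## Working session

There is one attempt and no reset: what is moved stays moved. The work goes in short steps, Python scripts to look and compute and a tool call to move; the robot and the scene stay as the last step left them, time stands still between calls to the robot, and variables do not carry over. Pictures are saved under pics/ and viewed, at most 10 in all, crops included, and the job is handed in when it is done.

Besides the shell and the picture viewer there is one more tool, called after ">>>" as name(argument=value, ...) on one line, values as JSON. apply_moves: Moves the arm, as the interface text tells. Its arguments: {"type":"object","properties":{"plan":{"type":"array","items":{"type":"array","items":{"type":"number"}}},"newtons":{"type":"number"}},"required":["plan"]}

```bash
mkdir -p pics
cat > h.py <<'E'
import numpy as np,cv2
from station import telemetry,eyes,ctrl
from scipy.spatial.transform import Rotation as R
def pts(p,reg):
    v,u=np.nonzero(reg&(p["range_z"]>0)); z=p["range_z"][v,u]
    c=np.linalg.inv(p["K"])@np.vstack([u*z,v*z,z])
    return (p["pose"][:3,:3]@c).T+p["pose"][:3,3]
E
python3 - <<'E'
from h import *
o=telemetry.get_obs();print({k:np.round(v,3).tolist() for k,v in o.items()},ctrl.pinch_z)
print(R.from_rotvec(o["tool_rot"]).as_matrix().round(3))
ims=[]
for n in("top","side"):
    p=eyes.get_image(n);ims.append(p["img"])
    print(n,p["pose"].round(3).tolist())
    for t in("pot_a","stand","reader","marker","timer","tube_rack","magnet_rack","petri"):
        for d in eyes.outline_of(t,p)[:2]:
            P=pts(p,d["region"]);
            if len(P):
                top=P[P[:,2]>np.percentile(P[:,2],95)-.004]
                r=cv2.minAreaRect((top[:,:2]*1000).astype(np.float32))
                print(t,round(d["confidence"],2),np.round(d["box"]),len(P),"top z",np.median(top[:,2]).round(3),"rect",np.round(r[0]),np.round(r[1]),round(r[2],1))
    for t in("seat_left","seat_right","reader_window"):
        print(t,[(round(d["confidence"],2),np.round(d["point"])) for d in eyes.tip_of(t,p)[:2]])
    cv2.imwrite(f"pics/{n}0.png",ims[-1])
E
```

```text
{'t': 0.0, 'q': [1.018, 0.053, 1.614, -0.0, 1.476, -0.119], 'dq': [0.001, -0.001, 0.001, 0.002, 0.001, -0.001], 'effort': [0.001, -39.371, -37.016, -0.0, 0.007, 0.0], 'tool_pos': [0.263, 0.567, 0.403], 'tool_rot': [-0.676, -3.067, 0.003], 'contact_force': [-0.559, 0.581, 0.406], 'wrist_torque': [0.001, -0.054, 0.015], 'grip_force': 0.0, 'opening': 0.086} 0.1547
[[-0.907  0.42  -0.001]
 [ 0.42   0.907 -0.002]
 [ 0.    -0.002 -1.   ]]
top [[0.029, -0.981, 0.191, 0.187], [-1.0, -0.029, 0.002, 0.007], [0.003, -0.191, -0.982, 1.834], [0.0, 0.0, 0.0, 1.0]]
pot_a 0.76 [228. 191. 247. 206.] 207 top z 0.087 rect [535. 147.] [45. 40.] 64.5
pot_a 0.73 [202. 192. 214. 210.] 221 top z 0.089 rect [533. 238.] [40. 44.] 47.3
stand 0.7 [198. 192. 248. 217.] 821 top z 0.031 rect [534. 192.] [ 84. 169.] 4.3
reader 0.58 [319. 198. 355. 232.] 1284 top z 0.046 rect [ 496. -192.] [113. 121.] 3.2
marker 0.6 [227. 190. 246. 207.] 238 top z 0.087 rect [537. 146.] [43. 47.] 47.8
marker 0.53 [257. 210. 295. 218.] 138 top z 0.018 rect [493.  17.] [  8. 122.] 1.7
timer 0.76 [259. 159. 278. 169.] 219 top z 0.065 r
[... 970 characters left out ...]
30. 185. 284. 218.] 619 top z 0.025 rect [536. 192.] [ 85. 176.] 4.6
marker 0.73 [263. 224. 292. 246.] 140 top z 0.014 rect [495.  16.] [ 12. 126.] 2.2
timer 0.74 [309. 190. 329. 217.] 362 top z 0.063 rect [668.  43.] [22. 66.] 7.8
timer 0.68 [290. 242. 353. 295.] 2083 top z 0.041 rect [ 502. -197.] [116. 127.] 2.3
tube_rack 0.83 [324. 218. 366. 256.] 905 top z 0.043 rect [ 644. -125.] [ 63. 133.] 4.6
magnet_rack 0.8 [348. 305. 377. 358.] 874 top z 0.039 rect [ 453. -403.] [111.  34.] 63.6
petri 0.64 [180. 173. 200. 185.] 188 top z 0.015 rect [414. 434.] [67. 58.] 28.1
seat_left [(0.74, array([248., 188.]))]
seat_right [(0.67, array([263., 206.]))]
reader_window [(0.76, array([320., 262.]))]
```

View pics/side0.png

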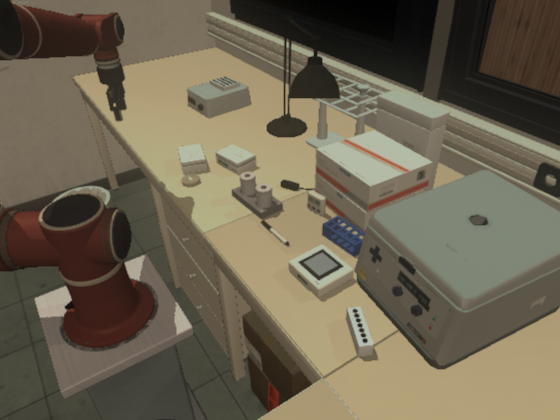

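>>> apply_moves(plan=[[0.085, -0.032, -0.015, 0, 0.09], [0.085, -0.064, -0.031, 0, 0.18], [0.085, -0.096, -0.047, 0, 0.27], [0.085, -0.128, -0.062, 0, 0.36], [0.085, -0.16, -0.078, 0, 0.45], [0.085, -0.191, -0.093, 0, 0.54], [0.085, -0.223, -0.109, 0, 0.63], [0.085, -0.255, -0.124, 0, 0.72], [0.085, -0.287, -0.14, 0, 0.81], [0.085, -0.319, -0.156, 0, 0.9], [0.085, -0.351, -0.171, 0, 0.99], [0.085, -0.382, -0.1865, 0, 1.063]], newtons=60)

```text
t: 2.2
tool_pos: [0.5318, 0.2357, 0.4049]
tool_rot: [2.143, 2.297, 0.001]
contact_force: [0.6, 0.4, -0.5]
opening: 0.085
grip_force: 0.0
```

>>> apply_moves(plan=[[0.085, 0.001, 0.001, 0.035, 0], [0.085, 0.001, 0.001, 0.07, 0], [0.085, 0.001, 0.001, 0.105, 0], [0.085, 0.001, 0.001, 0.14, 0], [0.085, 0.001, 0.001, 0.165, 0], [0.085, 0.001, 0.001, 0.185, 0], [0.085, 0.001, 0.001, 0.197, 0], [0.085, 0.001, 0.001, 0.197, 0]])

```text
t: 2.87
tool_pos: [0.5305, 0.2379, 0.2044]
tool_rot: [-2.136, -2.3, 0.008]
contact_force: [-0.5, 0.9, -0.6]
opening: 0.0852
grip_force: 0.0
```

```bash
cat > look.py <<'E'
import sys
from h import *
for n in("top","side"):
    p=eyes.get_image(n);u0,v0,u1,v1=(180,150,300,240)if n=="top" else(210,140,330,230)
    cv2.imwrite(f"pics/{n}_{sys.argv[1]}.png",cv2.resize(p["img"][v0:v1,u0:u1],None,fx=5,fy=5,interpolation=3))
    for d in eyes.outline_of("pot_a",p)[:3]:
        P=pts(p,d["region"])
        if len(P):
            top=P[P[:,2]>np.percentile(P[:,2],95)-.004];r=cv2.minAreaRect((top[:,:2]*1000).astype(np.float32))
            print(n,round(d["confidence"],2),np.round(d["box"]),np.median(top[:,2]).round(3),np.round(r[0]),np.round(r[1]))
o=telemetry.get_obs();print(o["t"],o["tool_pos"].round(4) if hasattr(o["tool_pos"],"round") else o["tool_pos"],np.round(o["contact_force"],2),np.round(o["effort"],2))
E
python3 look.py d1
```

```text
top 0.58 [230. 191. 245. 204.] 0.087 [537. 146.] [44. 45.]
side 0.88 [255. 185. 274. 205.] 0.083 [541. 146.] [48. 44.]
side 0.75 [235. 172. 255. 194.] 0.083 [535. 236.] [54. 46.]
3.0667 [0.5328 0.2387 0.2099] [-0.21  0.86 -0.3 ] [ 0.000e+00 -3.763e+01 -3.098e+01 -0.000e+00  2.000e-02  0.000e+00]
```

View pics/side_d1.png

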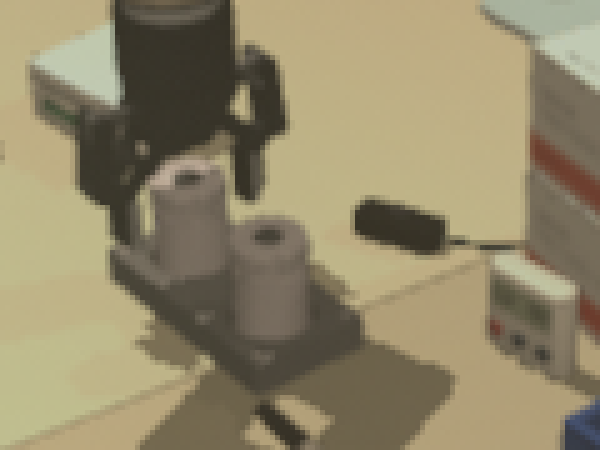

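The crop shows the open fingers straddling the left pot (crop ~190,215), with the right pot at ~(270,275) clear of the gripper. I'll close the fingers next.

>>> apply_moves(plan=[[0.03, 0, 0, 0, 0], [0.03, 0, 0, 0, 0], [0.03, 0, 0, 0, 0], [0.03, 0, 0, 0, 0], [0.03, 0, 0, 0, 0], [0.03, 0, 0, 0, 0], [0.03, 0, 0, 0, 0], [0.03, 0, 0, 0, 0]], newtons=60)

```text
t: 3.73
tool_pos: [0.5325, 0.2386, 0.2091]
tool_rot: [2.137, 2.301, 0.003]
contact_force: [-1.4, 0.3, 5.0]
opening: 0.0484
grip_force: 61.7
```

>>> apply_moves(plan=[[0.03, 0, 0, -0.008, 0], [0.03, 0, 0, -0.02, 0], [0.03, 0, 0, -0.032, 0], [0.03, 0, 0, -0.04, 0], [0.03, 0, 0, -0.04, 0], [0.03, 0, 0, -0.04, 0], [0.03, 0, 0, -0.04, 0], [0.03, 0, 0, -0.04, 0], [0.03, 0, 0, -0.04, 0], [0.03, 0, 0, -0.04, 0], [0.03, 0, 0, -0.04, 0], [0.03, 0, 0, -0.04, 0]])

```text
t: 4.73
tool_pos: [0.5318, 0.2384, 0.2474]
tool_rot: [-2.138, -2.302, 0.001]
contact_force: [0.7, 0.4, -1.9]
opening: 0.0486
grip_force: 62.4
```

```bash
python3 look.py l1; python3 -c "
from h import *
F=[]
for i in range(6):
    eyes.get_image('top');o=telemetry.get_obs();F.append(o['contact_force'][2])
print(np.round(F,2),o['opening'],o['grip_force'],o['t'])"
```

```text
top 0.71 [321. 200. 356. 237.] 0.047 [ 500. -192.] [112. 123.]
top 0.69 [228. 192. 247. 207.] 0.088 [534. 147.] [40. 46.]
side 0.83 [242. 159. 254. 189.] 0.122 [537. 231.] [50. 33.]
side 0.68 [253. 184. 275. 202.] 0.083 [538. 146.] [43. 44.]
4.9333 [0.5319 0.2384 0.2477] [ 0.16 -0.06 -3.25] [ -0.   -38.77 -34.22  -0.     0.     0.  ]
[-3.01 -1.48 -2.64 -1.64 -1.77 -2.05] 0.04824604592461735 62.35707045981144 5.2333
```

View pics/side_l1.png

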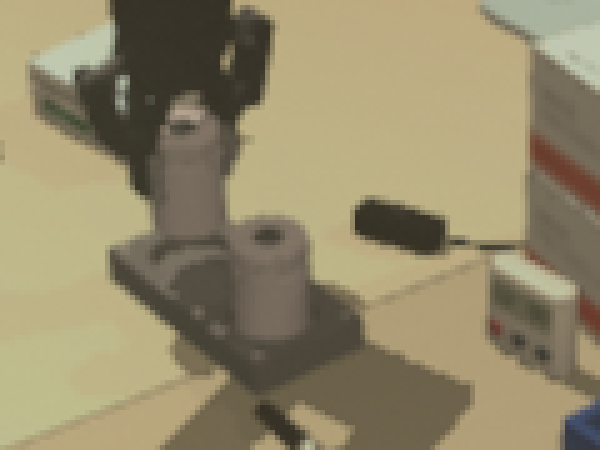

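The left pot is clear of the stand at crop ~(188,180). The force change is about 2 N, so it looks like the light one. Next I put it back.

>>> apply_moves(plan=[[0.03, 0, 0, 0.012, 0], [0.03, 0, 0, 0.024, 0], [0.03, 0, 0, 0.032, 0], [0.03, 0, 0, 0.037, 0], [0.03, 0, 0, 0.0395, 0], [0.03, 0, 0, 0.0395, 0], [0.03, 0, 0, 0.0395, 0], [0.06, 0, 0, 0.0395, 0], [0.085, 0, 0, 0.0395, 0], [0.085, 0, 0, 0.0395, 0], [0.085, 0, 0, 0.0395, 0], [0.085, 0, 0, 0.0395, 0]])

```text
t: 6.23
tool_pos: [0.5318, 0.2384, 0.2079]
tool_rot: [-2.138, -2.302, 0.0]
contact_force: [0.7, 0.8, 0.5]
opening: 0.0848
grip_force: 0.0
```

```bash
python3 look.py p1
```

```text
top 0.68 [229. 190. 246. 207.] 0.087 [534. 145.] [42. 45.]
side 0.78 [239. 169. 255. 192.] 0.083 [532. 237.] [50. 46.]
side 0.77 [251. 182. 274. 204.] 0.083 [540. 147.] [46. 47.]
6.4333 [0.5319 0.2384 0.2081] [-0.25 -0.45 -0.46] [ -0.   -38.51 -31.7   -0.     0.     0.  ]
```

>>> apply_moves(plan=[[0.085, 0, 0, -0.035, 0], [0.085, 0, 0, -0.07, 0], [0.085, 0, 0, -0.1, 0], [0.085, 0, 0, -0.1, 0], [0.085, -0.03, 0, -0.1, 0], [0.085, -0.06, 0, -0.1, 0], [0.085, -0.0915, 0, -0.1, 0], [0.085, -0.0915, 0, -0.1, 0], [0.085, -0.0915, 0, -0.07, 0], [0.085, -0.0915, 0, -0.035, 0], [0.085, -0.0915, 0, -0.012, 0], [0.085, -0.0915, 0, 0, 0]])

```text
t: 7.43
tool_pos: [0.5368, 0.147, 0.2041]
tool_rot: [-2.135, -2.299, 0.007]
contact_force: [-0.3, 0.1, -0.8]
opening: 0.085
grip_force: 0.0
```

```bash
python3 look.py d2
```

```text
side 0.79 [254. 183. 275. 204.] 0.083 [539. 143.] [57. 48.]
7.6333 [0.5391 0.1474 0.2091] [0.15 0.72 0.85] [ -0.   -34.55 -30.13  -0.     0.05   0.  ]
```

View pics/side_d2.png

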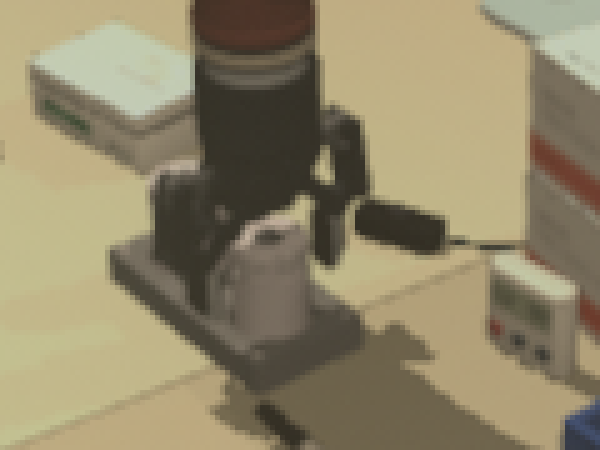

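The crop shows the fingers straddling the right pot (~265,280). The left pot stands behind it at ~(170,220). I'll grip and lift.

>>> apply_moves(plan=[[0.03, 0, 0, 0, 0], [0.03, 0, 0, 0, 0], [0.03, 0, 0, 0, 0], [0.03, 0, 0, 0, 0], [0.03, 0, 0, 0, 0], [0.03, 0, 0, 0, 0], [0.03, 0, 0, 0, 0], [0.03, 0, 0, 0, 0]], newtons=70)

```text
t: 8.3
tool_pos: [0.5393, 0.1473, 0.2103]
tool_rot: [2.137, 2.301, 0.003]
contact_force: [-2.9, -0.4, 5.8]
opening: 0.0481
grip_force: 71.5
```

>>> apply_moves(plan=[[0.03, 0, 0, -0.008, 0], [0.03, 0, 0, -0.02, 0], [0.03, 0, 0, -0.032, 0], [0.03, 0, 0, -0.04, 0], [0.03, 0, 0, -0.04, 0], [0.03, 0, 0, -0.04, 0], [0.03, 0, 0, -0.04, 0], [0.03, 0, 0, -0.04, 0], [0.03, 0, 0, -0.04, 0], [0.03, 0, 0, -0.04, 0], [0.03, 0, 0, -0.04, 0], [0.03, 0, 0, -0.04, 0]])

```text
t: 9.3
tool_pos: [0.5386, 0.1471, 0.2479]
tool_rot: [-2.138, -2.302, 0.001]
contact_force: [-0.3, 0.4, -4.9]
opening: 0.0482
grip_force: 73.4
```

```bash
python3 look.py l2; python3 -c "
from h import *
F=[]
for i in range(6):
    eyes.get_image('top');o=telemetry.get_obs();F.append(o['contact_force'][2])
print(np.round(F,2),o['opening'],o['grip_force'],o['t'])
for n in('top','side'):
    p=eyes.get_image(n)
    for d in eyes.tip_of('reader_window',p)[:1]:
        u,v=map(int,np.round(d['point']));z=np.median(p['range_z'][v-1:v+2,u-1:u+2])
        print(n,(p['pose']@np.r_[np.linalg.inv(p['K'])@[u*z,v*z,z],1])[:3].round(4))
    for d in eyes.outline_of('reader',p)[:2]:
        P=pts(p,d['region']);t=P[abs(P[:,2]-.043)<.006];r=cv2.minAreaRect((t[:,:2]*1000).astype(np.float32));print(d['confidence'],d['box'],r)
"
```

```text
side 0.57 [252. 170. 274. 198.] 0.121 [545. 141.] [55. 33.]
side 0.52 [239. 174. 257. 196.] 0.082 [515. 238.] [37. 11.]
side 0.52 [347. 308. 378. 358.] 0.04 [ 453. -403.] [111.  35.]
9.5 [0.5386 0.1471 0.2482] [ 0.31 -0.4  -5.67] [-0.000e+00 -3.801e+01 -3.592e+01  1.000e-02  0.000e+00 -0.000e+00]
[-5.46 -5.09 -5.27 -4.83 -6.06 -5.15] 0.04827693224032834 73.3608518571782 9.8
top [ 0.5121 -0.1908  0.0401]
0.59 [320.5, 196.9, 356.8, 232.7] ((498.7903747558594, -194.3006591796875), (116.49540710449219, 129.04641723632812), 1.9318760633468628)
side [ 0.5034 -0.195   0.0421]
0.76 [291.7, 245.6, 353.4, 298.8] ((501.6293029785156, -196.3542022705078), (120.5209732055664, 126.59131622314453), 2.131782293319702)
```

View pics/side_l2.png

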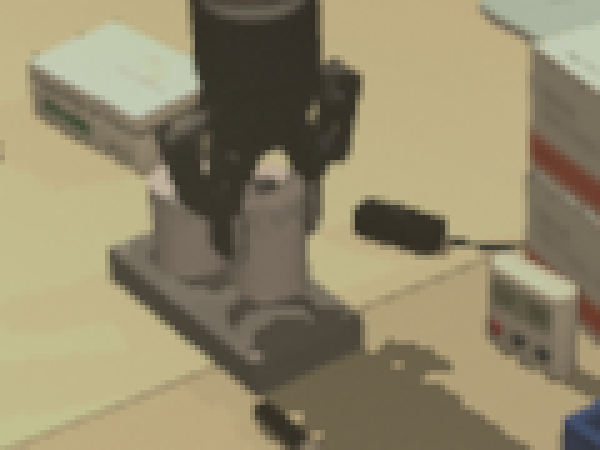

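The right pot is clear of the stand (crop ~270,230) and the left one stands in its seat (~185,230). They weigh about 5.3 N and 2 N, so the right pot is the heavier one. I'll carry it to the reader.

>>> apply_moves(plan=[[0.03, 0, 0, -0.015, 0], [0.03, -0.01, -0.002, -0.03, 0], [0.03, -0.028, -0.005, -0.04, 0], [0.03, -0.05, -0.009, -0.04, 0], [0.03, -0.074, -0.013, -0.04, 0], [0.03, -0.098, -0.018, -0.04, 0], [0.03, -0.122, -0.022, -0.04, 0], [0.03, -0.146, -0.027, -0.04, 0], [0.03, -0.17, -0.031, -0.04, 0], [0.03, -0.194, -0.035, -0.04, 0], [0.03, -0.214, -0.039, -0.04, 0], [0.03, -0.23, -0.042, -0.04, 0]])

```text
t: 11.1
tool_pos: [0.5134, -0.0869, 0.2883]
tool_rot: [2.139, 2.301, -0.0]
contact_force: [-0.1, -1.0, -5.6]
opening: 0.0482
grip_force: 73.9
```

>>> apply_moves(plan=[[0.03, -0.015, -0.003, 0, 0], [0.03, -0.035, -0.006, 0, 0], [0.03, -0.055, -0.01, 0, 0], [0.03, -0.075, -0.014, 0, 0], [0.03, -0.093, -0.017, 0, 0], [0.03, -0.104, -0.019, 0, 0], [0.03, -0.1085, -0.02, 0, 0], [0.03, -0.1085, -0.02, 0.006, 0], [0.03, -0.1085, -0.02, 0.012, 0], [0.03, -0.1085, -0.02, 0.018, 0], [0.03, -0.1085, -0.02, 0.02, 0], [0.03, -0.1085, -0.02, 0.02, 0]])

```text
t: 12.1
tool_pos: [0.5014, -0.194, 0.2666]
tool_rot: [-2.135, -2.301, 0.001]
contact_force: [-0.2, 0.6, -5.0]
opening: 0.0482
grip_force: 73.9
```

>>> apply_moves(plan=[[0.03, 0, 0, 0, 0], [0.03, 0, 0, 0, 0], [0.03, 0, 0, 0, 0], [0.03, 0, 0, 0, 0], [0.03, 0, 0, 0, 0], [0.03, 0, 0, 0, 0]])

```text
t: 12.6
tool_pos: [0.5018, -0.1951, 0.2684]
tool_rot: [2.138, 2.302, 0.0]
contact_force: [0.2, 0.1, -5.9]
opening: 0.0484
grip_force: 73.9
```

```bash
sed -i 's/(210,140,330,230)/(230,160,370,300)/;s/fx=5,fy=5/fx=4,fy=4/' look.py; python3 look.py f
```

```text
top 0.49 [201. 190. 216. 212.] 0.087 [531. 237.] [44. 44.]
side 0.87 [307. 231. 332. 258.] 0.141 [ 504. -206.] [53. 29.]
side 0.86 [240. 171. 256. 194.] 0.083 [533. 237.] [48. 48.]
side 0.43 [183. 174. 202. 185.] 0.015 [414. 435.] [60. 56.]
12.8 [ 0.5018 -0.1951  0.2682] [-0.63  0.01 -5.84] [ 1.000e-02 -3.542e+01 -3.670e+01  1.000e-02  1.000e-02  0.000e+00]
```

View pics/side_f.png

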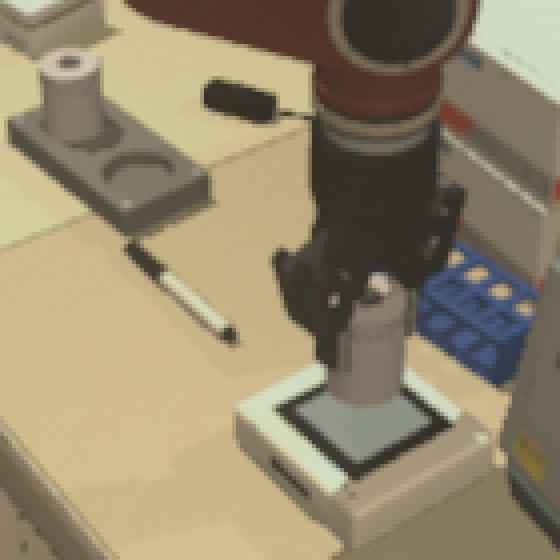

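The heavy pot hangs upright over the reader window (crop ~370,350). The light pot stands in the left seat (~72,95), and the marker hasn't moved. I'm handing in the job.

```bash
python3 -c "
from station import ctrl
print(ctrl.finish_job())"
```

```text
the job is handed in; nothing more can be done
None
```

The right-seat pot was the heavier (about 5.3 N against 2 N) and is held upright about 3 cm above the middle of the reader window, with the lighter pot back in the left seat; the job is handed in, but no verdict came back.

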